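# Cover the cardboard jar and hold it up to the bench camera

### The job

Put the loose lid on the laminated cardboard jar while it stands on its work block, so that the lid sits fully seated and level, and let go of it; then take the jar, lid still on, up off the block and present it to the bench camera: upright, in mid-air centred over the round target on the stand's foot, its middle at the height of the lens, with its orange stripe facing the lens. Finish while holding it there, still, in the gripper, and do not bump the camera or disturb the other things on the table.

Things in the scene. Friction and masses are not known exactly. Their poses are not given: they have to be found in the camera images.
- jar: upright round jar made of cardboard rings, tan and brown layers, 58 mm outside diameter, 80 mm tall, 46 mm bore, open at both ends, about 90 g, standing loosely over the boss of the work block. Origin: centre of its underside; z up its axis; x points out through its orange stripe (14 mm wide, full height, also painted over the rim). Lid on, the knob ends 27 mm above the rim.
- jar_mid (a point): the middle of the jar, on its axis, 40 mm above its underside; axes as the jar's.
- jar_rim (a point): centre of the jar's top rim, on its axis, 80 mm above its underside; axes as the jar's.
- stripe (a point): middle of the orange stripe on the jar's outside, 29.5 mm out along the jar's x, 40 mm above its underside.
- lid: loose cardboard lid, 30 g, right way up on the table: spigot 41 mm across, 6 mm deep; on it a disc 53 mm across, 5 mm thick (top at 11 mm); on that an upright green dowel knob 16 mm across, 22 mm tall (top at 33 mm). Origin: centre of the spigot's underside; z up. Seated by its weight only: spigot in the bore, disc on the rim, origin 74 mm above the jar's underside.
- block: the work: fixed round block of laminated cardboard, 140 mm across, 50 mm tall, with a wooden boss 36 mm across and 12 mm high in the middle of its top, inside the jar's bore, and two dowels 8 mm across standing 15 mm above the top, 56 mm either side of the middle along its y. Origin: centre of its underside; z up.
- stand: fixed camera stand: grey foot plate 300 x 120 x 8 mm with an orange and white ringed round target 80 mm across; steel column 20 mm across to 338 mm height, 215 mm from the target's centre along x. Origin: table level under the target's centre; x from there towards the column, z up.
- camera (a joint): height setting of the camera on its column, m, 0 to 0.08; the lens is at 0.170 m + this value above the table. It is clamped stiffly and is not to be moved.
- lens (a point): centre of the front of the camera's lens, 150 mm from the viewing point, looking at it horizontally. Axes as view. The camera's body reaches 35 mm to either side and 25 mm above and below the lens axis.
- view (a point): the viewing point in the air, straight above the target's centre, at the height of the lens: the jar's middle belongs here. x points horizontally from here to the lens, z up.
- glue: white glue bottle with orange cap, 56 mm across, 150 mm tall, standing; origin under its centre. Bystander.
- spray: yellow spray can, 66 mm across, 190 mm tall, standing; origin under its centre. Bystander.
- tape: blue roll of tape lying flat, 90 mm across, 24 mm high; origin under its centre. Bystander.
- driver: screwdriver lying on the table. Bystander.
- brush: brush lying on the table. Bystander.
- weight: bare steel cylinder weight, 48 mm across, 45 mm tall, standing; origin under its centre. Bystander.
- offcut: flat offcut of laminated cardboard, 50 x 90 x 21 mm; origin under its centre. Bystander.
Things that resemble listed ones, but are neither listed nor needed, are in the scene too. Leave any pink, turquoise or yellow look-alike of the block alone.

How it is judged:
On the way:
1. the lid sits seated and level on the jar, released, the jar still on its block (horizontal distance between lid and jar_rim below 0.006 m and z of lid in the frame of jar between 0.0715 and 0.0765 m and angle between the z axis of lid and the z axis of jar, either way round below 0.07 rad and contact force between the fingers and lid below 0.05 N and z of jar in the frame of block between 0.047 and 0.053 m and horizontal distance between jar and block below 0.01 m and angle between jar's own z axis and vertical below 0.06 rad), for 0.2 s.
At the end, for the whole second after the job is handed in: The jar is held in the fingers, clear of block and stand, at rest: middle within 20 mm of the viewing point, upright within 0.12 rad, stripe facing the lens within 0.3 rad; the lid still seated (centred within 6 mm, height within 2.5 mm, level with the rim within 0.07 rad) (horizontal distance between lid and jar_rim below 0.006 m and z of lid in the frame of jar between 0.0715 and 0.0765 m and angle between the z axis of lid and the z axis of jar, either way round below 0.07 rad and distance between jar_mid and view below 0.02 m and angle between jar's own z axis and vertical below 0.12 rad and angle between the x axis of jar and the x axis of view, either way round below 0.3 rad and x of stripe in the frame of view above 0.005 m and contact force between the fingers and jar above 1 N and contact force between jar and stand below 0.05 N and contact force between jar and block below 0.05 N and linear speed of jar below 0.02 m/s and angular speed of jar below 0.15 rad/s); the arm keeps its last pose, push and grip.
It fails at once if the camera is bumped out of place (more than 8 mm) (distance of lens from where it was at the start of the episode above 0.008 m).
It fails at once if another thing on the table is disturbed (moved more than 30 mm) (distance of any of glue, spray, tape, driver, brush, weight, offcut from where it was at the start of the episode above 0.03 m).
It also fails if it takes over 54 s, if anything falls off the work surface, if the arm or the gripper's body presses on something with over 40 N, if the wrist force passes 120 N, or if a joint passes its speed limit or range.

### The arm

A 6-joint arm with a two-finger parallel gripper is mounted at the origin on the work surface. World frame = base frame: x ahead of the robot, y to its left, z up, the work surface at z = 0. Lengths are in m, angles in rad, forces in N, time in s.
With the tool pointing down it reaches from about 0.275 to 0.875 m from the base axis. Payload 12.5 kg.
Tool frame: the origin (TCP) lies between the finger pads; the fingertips stand 11 mm ahead of it and the grasp point (between the pads) lies 8 mm behind it (tip_reach is the z of the fingertips in the tool frame, in m); z points along the fingers, y is the direction in which the jaws open and shut (so a half turn about z gives the same grasp; the last joint's range is limited). The gripper opens to 85 mm and grips with 20 to 120 N. Pads are 22 mm wide; open, the fingers measure 114 mm over their backs; the gripper's body (76 mm by 85 mm) begins 54 mm behind the grasp point. The pads swing forward as they close: fully open they stand 13 mm farther back than shut.
Start: joints at [-1.25, 0.351, 1.652, -0, 1.139, -0.085], TCP at [0.217, -0.505, 0.242] pointing down, gripper open.
Joint ranges: [-2.75, 2.75], [-0.79, 2.1], [0.01, 2.65], [-1.57, 4.71], [0.07, 3.14], [-2.87, 2.87]. Speed limits (rad/s): [2.22, 2.22, 2.79, 3.14, 3.14, 3.14].

### API

Orientations are given as a unit quaternion [x, y, z, w].
In Python, from bench import sense, get_image, camera_info, job_done, silhouettes, landmark_of, tip_reach gives the robot as it stands. The module is installed in compiled form; this text tells all that it offers.
- The arm moves only by the tool servo_tool, never from a script. Its arguments are lists of equal length, an entry for each row: "dp": the shift along the tool's x, y, z normalised to -1 to 1, where 1 is 0.15 m, a list of three; "delta_rot": the turn, a rotation vector about the tool's x, y, z normalised to -1 to 1, where 1 is 0.5 rad, a list of three. In form: {"dp": [[dx, dy, dz], ...], "delta_rot": [[rx, ry, rz], ...]}. A call has 1 to 12 rows; each row is the pose to reach, as a shift and turn from the pose commanded when the call began, along the tool's axes at that moment; what a row does not reach only later rows make up. A row lasts 1/12 s, in which the tool goes at most 41.7 mm and 7.16 degrees, less where a joint would pass 70% of its speed; a pose out of reach is approached as far as the arm can. A call with a number of a shift or a turn outside -1 to 1 is refused whole. A call with a gripper value outside its range is refused whole. "jaw" is the opening, from -1 (shut) to 1 (fully open), set as the call begins (left out, the last holds). The fingers move at their own pace and stop on an object; "force" is the grip in N (left out, the last holds). Time passes only in rows, so rows that repeat a pose let the fingers close. It gives the time, the measured TCP pose, the force and the opening at its end, in the units of the state.
- sense(): the state, without advancing time (a new reading comes with each control period).
- get_image(name): name is "side" or "top"; returns (picture, depth): 480x640x3 uint8, red, green, blue; 480x640 float32, m along the optical axis (not along the pixel's ray), 0 where there is no reading.
- camera_info(name): a dict with "intrinsics" (3x3 intrinsics, pixels), "D" ([k1, k2, p1, p2, k3] as OpenCV has them; the pictures are not rectified), "pose" (4x4, takes a point from camera to world coordinates). Camera axes: x right, y up, looking along -z (the intrinsics and any distortion apply to the point x, -y, -z); pixel columns grow to the right and rows downward; lengths in m; the calibration is good to about 2 mm. A picture is of the moment at which its call begins. camera_info takes no time and is no camera call.
- job_done(): hands the job in, once; it reports no verdict.
Trained networks look in the newest picture that a camera, given by its name, has taken for a name from the list of things; names that differ only in an ending like _2 or _b are one class to them, and where a whole thing is asked for, a point or a joint stands for the part that bears it (a point fixed in the world has none). Each returns a list of dicts, best first, with "p" (0 to 1); they miss things now and then, are a little off and sometimes report something else, mostly with a low value. They report only what shows in the picture. A call takes as long as a camera call. They do not tell look-alikes from the thing itself.
- silhouettes(camera, target): "mask" (480x640 bool, what is visible of it) and "centre" ([row, column] in pixels, amid what is visible of it).
- landmark_of(camera, target): "centre" ([row, column] in pixels: a listed point, or the origin of a listed thing).
The state is a dict: "time_s": time; "joint_pos": joint angles; "joint_vel": joint speeds; "tau": joint torques, N m; "position": TCP position; "eef_rot": TCP orientation; "force": force on the tool from outside, world axes, zero at the start; "torque": the same for the moment, N m; "width": finger opening in m.
Only numpy, scipy, OpenCV 4.12 (cv2) and the standard library are available. Lean on these libraries where they do the work, as an engineer would, in place of code of your own. Each camera call takes 0.05 s, during which the arm holds its last target. There are 200 camera calls.

## Working session

There is one attempt and no reset: what is moved stays moved. The work goes in short steps, Python scripts to look and compute and a tool call to move; the robot and the scene stay as the last step left them, time stands still between calls to the robot, and variables do not carry over. Pictures are saved under pics/ and viewed, about 8 in all and at most 12, crops included, and the job is handed in when it is done.

Besides the shell and the picture viewer there is one more tool, called after "Call:" in YAML: its name, and indented under it one key for each argument. servo_tool: Moves the arm, as the interface text tells. Its arguments: {"type":"object","properties":{"dp":{"type":"array","items":{"type":"array","items":{"type":"number"}}},"delta_rot":{"type":"array","items":{"type":"array","items":{"type":"number"}}},"jaw":{"type":"number"},"force":{"type":"number"}},"required":["dp","delta_rot"]}

```bash
mkdir -p pics
python3 - <<'E'
from bench import *
import cv2,numpy as np
s=sense();print({k:np.round(v,3) for k,v in s.items()}, tip_reach)
for n in("top","side"):
    im,d=get_image(n);cv2.imwrite(f"pics/{n}0.png",im[:,:,::-1]);np.savez(f"{n}0.npz",im=im,d=d)
    c=camera_info(n);print(n,{k:np.round(v,3) for k,v in c.items()})
E
```

```text
{'time_s': np.float64(0.0), 'joint_pos': array([-1.25 ,  0.351,  1.652,  0.   ,  1.139, -0.085]), 'joint_vel': array([0.001, 0.   , 0.001, 0.001, 0.   , 0.002]), 'tau': array([ 3.0000e-03, -5.0610e+01, -2.9141e+01,  0.0000e+00,  4.0000e-03,
       -0.0000e+00]), 'position': array([ 0.217, -0.505,  0.242]), 'eef_rot': array([ 0.979,  0.202, -0.   , -0.001]), 'force': array([-0.044,  0.171,  0.042]), 'torque': array([ 0.021, -0.002, -0.008]), 'width': np.float64(0.086)} 0.011
top {'intrinsics': array([[478.86 ,   0.   , 319.125],
       [  0.   , 478.86 , 244.982],
       [  0.   ,   0.   ,   1.   ]]), 'D': array([0.035, 0.   , 0.   , 0.   , 0.   ]), 'pose': array([[-0.02 ,  0.989, -0.147,  0.33 ],
       [-1.   , -0.021, -0.006, -0.035],
       [-0.009,  0.147,  0.989,  1.129],
       [ 0.   ,  0.   ,  0.   ,  1.   ]])}
side {'intrinsics': array([[594.227,   0.   , 314.401],
       [  0.   , 594.227, 234.894],
       [  0.   ,   0.   ,   1.   ]]), 'D': array([-0.111,  0.   ,  0.   ,  0.   ,  0.   ]), 'pose': array([[-0.921,  0.256, -0.294,  0.11 ],
       [-0.39 , -0.601,  0.697,  0.836],
       [ 0.002,  0.757,  0.654,  0.942],
       [ 0.   ,  0.   ,  0.   ,  1.   ]])}
```

View pics/top0.png

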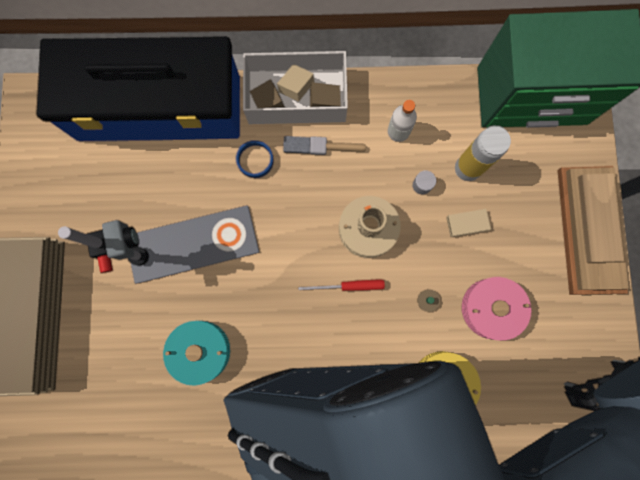

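View pics/side0.png

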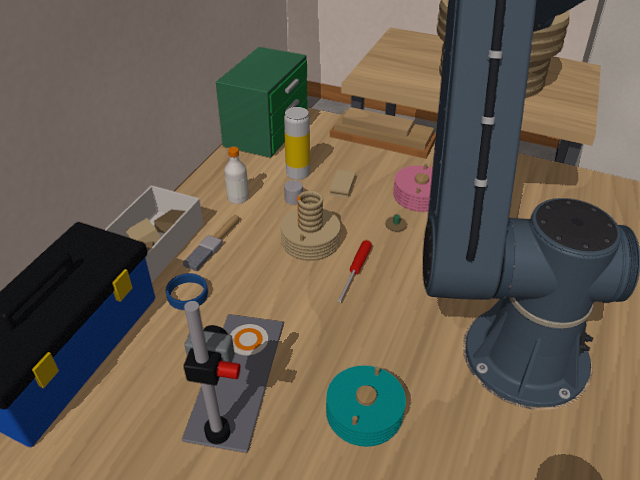

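```bash
cat > h.py <<'E'
import numpy as np,cv2
from bench import *
def cloud(n,d):
    c=camera_info(n);K=c["intrinsics"];v,u=np.mgrid[0:480,0:640]
    p=cv2.undistortPoints(np.stack([u,v],-1).reshape(-1,1,2).astype(float),K,c["D"]).reshape(480,640,2)
    P=np.stack([p[...,0]*d,-p[...,1]*d,-d],-1)
    W=P@c["pose"][:3,:3].T+c["pose"][:3,3];W[d<=0]=np.nan
    return W
def circ(q):
    A=np.c_[2*q,np.ones(len(q))];s=np.linalg.lstsq(A,(q**2).sum(1),rcond=None)[0]
    return s[:2],np.sqrt(s[2]+s[:2]@s[:2])
E
python3 - <<'E'
from h import *
np.set_printoptions(precision=4,suppress=True)
for n in("top","side"):
    z=np.load(n+"0.npz");im,d=z["im"].astype(int),z["d"];W=cloud(n,d)
    hsv=cv2.cvtColor(z["im"],cv2.COLOR_RGB2HSV).astype(int);H,S,V=[hsv[...,i] for i in range(3)]
    box=lambda r0,r1,c0,c1:(np.arange(480)[:,None]>=r0)&(np.arange(480)[:,None]<r1)&(np.arange(640)>=c0)&(np.arange(640)<c1)
    jb,lb,sb=((box(190,260,335,405),box(285,318,412,448),box(210,258,205,255)) if n=="top" else (box(180,265,275,345),box(205,235,380,412),box(315,360,220,275)))
    z=W[...,2]
    for nm,m in(("block top",jb&(z>.04)&(z<.056)),("jar rim",jb&(z>.122)&(z<.14)),("lid disc",lb&(z>.006)&(z<.016)),("knob green",lb&(H>60)&(H<95)&(S>80)),
      ("stripe",jb&(H<14)&(S>150)&(V>120)),("target orange",sb&(H<14)&(S>150)),("table",lb&(z<.005))):
        q=W[m&~np.isnan(z)]
        if len(q)<3: print(n,nm,len(q));continue
        print(n,nm,len(q),"mean",q.mean(0),"med z",np.median(q[:,2]),"zmax",np.percentile(q[:,2],95),"mid",(q.min(0)+q.max(0))/2,"ext",np.ptp(q,axis=0))
        if nm in("jar rim","block top","lid disc"):print("   circ",*circ(q[:,:2]))
    # stand: grey plate
    m=(z>.14)&(z<.30)&(W[...,1]>.25)&(W[...,1]<.55)&(W[...,0]<.5)&(W[...,0]>.2)
    q=W[m];print("camparts",len(q))
    for k in np.arange(.14,.30,.01):
        a=q[(q[:,2]>=k)&(q[:,2]<k+.01)]
        if len(a):print("  %.2f"%k,len(a),a.min(0)[:2],a.max(0)[:2])
for n in("top","side"):
    get_image(n)
    for t in("lens","stand","jar","lid","stripe","jar_rim","camera"):
        r=landmark_of(n,t) ;print(n,t,[(np.round(x["centre"],1),round(float(x["p"]),2)) for x in r[:3]])
a=cv2.imread("pics/top0.png");b=cv2.imread("pics/side0.png")
f=lambda i,r,c:cv2.resize(i[r:r+60,c:c+80],(400,300),interpolation=cv2.INTER_CUBIC)
cv2.imwrite("pics/crop1.png",np.vstack([np.hstack([f(a,190,330),f(a,270,390)]),np.hstack([f(b,180,270),f(b,320,180)])]))
E
```

```text
top block top 2191 mean [ 0.5312 -0.1437  0.0497] med z 0.049636939469661856 zmax 0.05307011459244826 mid [ 0.5354 -0.1462  0.048 ] ext [0.1398 0.1381 0.0159]
   circ [ 0.5363 -0.1461] 0.054407880697331504
top jar rim 239 mean [ 0.5352 -0.1454  0.129 ] med z 0.12919615126822792 zmax 0.13180525648767122 mid [ 0.5354 -0.1451  0.1282] ext [0.0577 0.056  0.0114]
   circ [ 0.5348 -0.1451] 0.02598380881563285
top lid disc 351 mean [ 0.3615 -0.2784  0.0104] med z 0.010262360387210734 zmax 0.013472446111296277 mid [ 0.3659 -0.2789  0.011 ] ext [0.0575 0.0498 0.0096]
   circ [ 0.362  -0.2794] 0.019521401117671845
top knob green 31 mean [ 0.3618 -0.2776  0.0318] med z 0.03219656493047429 zmax 0.03492312570160505 mid [ 0.3619 -0.2779  0.0309] ext [0.0093 0.0132 0.0094]
top stripe 14 mean [ 0.5573 -0.1332  0.1298] med z 0.12947450975626962 zmax 0.132384216452539 mid [ 0.5572 -0.1329  0.1297] ext [0.0065 0.0088 0.0078]
top target orange 164 mean [0.5267 0.1861 0.0087] med z 0.008782398140334657 zmax 0.011974982574226046 mid [0.5265 0.1861 0.0082] ext [0.0509 0.0509 0.0131]
top table 779 mean [ 0.
[... 2363 characters left out ...]
4058]
  0.25 61 [0.4687 0.3907] [0.4868 0.4065]
  0.26 56 [0.4691 0.3904] [0.486  0.4058]
  0.27 63 [0.4687 0.3907] [0.4874 0.4069]
  0.28 69 [0.4683 0.3889] [0.4854 0.4071]
  0.29 70 [0.4688 0.3906] [0.486  0.4061]
top lens [(array([234.8, 136.5]), 0.84)]
top stand [(array([231.5, 227.4]), 0.95)]
top jar [(array([225.6, 369.3]), 0.97)]
top lid [(array([300.4, 428. ]), 0.56), (array([205.7, 365.5]), 0.4)]
top stripe [(array([208.7, 366.4]), 0.94)]
top jar_rim [(array([217.1, 370.2]), 0.6)]Traceback (most recent call last):
  File "<stdin>", line 24, in <module>
ValueError: it knows: block, brush, driver, glue, jar, jar_mid, jar_rim, lens, lid, offcut, spray, stand, stripe, tape, view, weight
```

Run:
```python
from h import *
np.set_printoptions(precision=4,suppress=True)
T=np.array([.527,.1872]);e=np.array([-.048,.211]);e/=np.linalg.norm(e);f=np.array([-e[1],e[0]])
for n in("top","side"):
    z=np.load(n+"0.npz");W=cloud(n,z["d"])
    x=(W[...,:2]-T)@e;y=(W[...,:2]-T)@f;zz=W[...,2]
    m=(x>.12)&(x<.26)&(abs(y)<.08)&(zz>.1)&(zz<.32)
    print(n)
    for a in np.arange(.12,.25,.01):
        k=m&(x>=a)&(x<a+.01)&((x<.2)|(abs(y)>.014))
        if k.sum()>3:print(" x%.2f n%d y %.3f..%.3f z"%(a,k.sum(),y[k].min(),y[k].max()),np.percentile(zz[k],[0,5,50,95,100]))
    r=landmark_of(n,"lens") if 0 else None
    J=(W[...,:2]-[.535,-.1445]);h=cv2.cvtColor(z["im"],cv2.COLOR_RGB2HSV).astype(int)
    k=(np.hypot(J[...,0],J[...,1])<.033)&(zz>.07)&(h[...,0]<14)&(h[...,1]>110)
    q=J[k];print("stripe",len(q),np.degrees(np.arctan2(q[:,1].mean(),q[:,0].mean())),np.degrees(np.arctan2(q[:,1],q[:,0])).round(0))
for n in("top","side"):
    get_image(n)
    for t in("lens","stripe","jar_rim","lid"):
        r=landmark_of(n,t);print(n,t,[(np.round(x["centre"],1),round(float(x["p"]),2)) for x in r[:2]])
a=cv2.imread("pics/top0.png");b=cv2.imread("pics/side0.png")
f=lambda i,r,c:cv2.resize(i[r:r+60,c:c+80],(400,300),interpolation=cv2.INTER_CUBIC)
cv2.imwrite("pics/crop1.png",np.vstack([np.hstack([f(a,190,330),f(a,270,390)]),np.hstack([f(b,180,270),f(b,320,180)])]))
```

```text
top
 x0.14 n145 y -0.020..0.021 z [0.1801 0.1867 0.2076 0.2228 0.2262]
 x0.15 n111 y -0.019..0.021 z [0.1987 0.2059 0.2198 0.2241 0.2258]
 x0.16 n330 y -0.033..0.037 z [0.1827 0.1877 0.222  0.2282 0.2309]
 x0.17 n218 y -0.034..0.037 z [0.1838 0.2021 0.2268 0.2295 0.2318]
 x0.18 n223 y -0.035..0.037 z [0.1851 0.1996 0.2265 0.2295 0.2324]
 x0.19 n157 y -0.035..0.037 z [0.1825 0.207  0.226  0.2288 0.2299]
 x0.20 n173 y -0.025..0.057 z [0.194  0.2016 0.2128 0.2239 0.227 ]
 x0.21 n158 y -0.025..0.057 z [0.1914 0.2078 0.2154 0.2235 0.2251]
 x0.22 n80 y -0.025..0.057 z [0.1933 0.2045 0.2194 0.2243 0.2248]
 x0.23 n7 y -0.025..0.027 z [0.1968 0.2023 0.2203 0.2234 0.2238]
stripe 27 24.508204584235795 [18. 15. 11. 28. 25. 20. 16. 12. 35. 30. 27. 22. 17. 12. 39. 37. 33. 31.
 24. 18. 11. 42. 36. 30. 22. 16. 36.]
side
 x0.14 n23 y -0.017..0.018 z [0.2087 0.215  0.2212 0.2232 0.2241]
 x0.15 n92 y -0.018..0.019 z [0.2128 0.2142 0.2216 0.2248 0.2268]
 x0.16 n90 y -0.011..0.034 z [0.1944 0.2127 0.2265 0.2287 0.231 ]
 x0.17 n190 y -0.034..0.035 z [0.1827 0.1907 0.227  0.2295 0.2306]
 x0.18 n182 y -0.03
[... 203 characters left out ...]
.0.056 z [0.1897 0.2038 0.2157 0.2245 0.2271]
 x0.22 n272 y -0.025..0.056 z [0.1876 0.198  0.2107 0.2242 0.2265]
 x0.23 n221 y -0.025..0.025 z [0.1818 0.1879 0.2068 0.223  0.2252]
stripe 7 30.850286594844068 [22. 20. 31. 28. 39. 38. 38.]
top lens [(array([238.4, 136.2]), 0.83)]
top stripe [(array([209.1, 364.1]), 0.87), (array([218.3, 373.8]), 0.38)]
top jar_rim [(array([217.8, 372.3]), 0.73), (array([183.8, 424.1]), 0.27)]
top lid [(array([296.2, 429.4]), 0.84), (array([131.7, 396.8]), 0.7)]
side lens [(array([332.9, 215.3]), 0.62)]
side stripe [(array([211.8, 295.1]), 0.65)]
side jar_rim [(array([197.1, 307.1]), 0.66), (array([276.5, 349.2]), 0.58)]
side lid [(array([226. , 396.4]), 0.58)]
```

View pics/crop1.png

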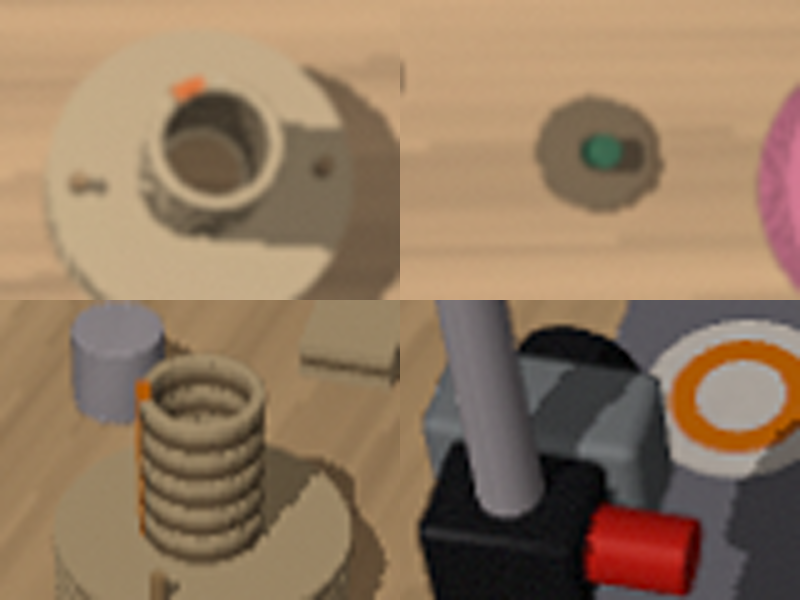

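```bash
cat >> h.py <<'E'
from scipy.spatial.transform import Rotation as R
def go(xyz,yaw=None,n=1):
    s=sense();r=R.from_quat(s["eef_rot"]);d=r.inv().apply(np.array(xyz)-s["position"])/.15
    a=np.zeros(3)
    if yaw is not None:
        c,q=np.cos(np.radians(yaw)),np.sin(np.radians(yaw))
        a=(r.inv()*R.from_matrix([[c,q,0],[q,-c,0],[0,0,-1]])).as_rotvec()/.5
    print("t",s["time_s"],"pos",s["position"].round(4),"yaw",np.degrees(np.arctan2(*r.as_matrix()[1::-1,0])).round(1),"w",round(float(s["width"]),4),"F",s["force"].round(1),"j",s["joint_pos"].round(2));print("dp",d.round(3),"rot",a.round(3))
E
python3 -c "
from h import *
go([.362,-.278,.242],23.4)"
```

```text
t 0.95 pos [ 0.2171 -0.5053  0.2423] yaw 23.3 w 0.0853 F [ 0.5  0.  -1.1] j [-1.25  0.35  1.65 -0.    1.14 -0.08]
dp [ 1.486 -1.011  0.002] rot [ 0.     0.    -0.005]
```

Call:
servo_tool:
  dp:
    - [0.74, -0.5, 0]
    - [0.74, -0.5, 0]
    - [0.74, -0.5, 0]
    - [0.74, -0.5, 0]
    - [0.74, -0.5, 0]
  delta_rot:
    - [0, 0, 0]
    - [0, 0, 0]
    - [0, 0, 0]
    - [0, 0, 0]
    - [0, 0, 0]
  jaw: -0.3
  force: 30

```text
time_s: 1.37
position: [0.2907, -0.3908, 0.2426]
eef_rot: [0.979, 0.203, 0.0, 0.0]
force: [0.6, -0.7, -0.2]
width: 0.0301
```

Call:
servo_tool:
  dp:
    - [0.74, -0.5, 0]
    - [0.74, -0.5, 0]
    - [0.74, -0.5, 0.3]
    - [0.74, -0.5, 0.6]
    - [0.74, -0.5, 0.9]
    - [0.74, -0.5, 0.9]
    - [0.74, -0.5, 0.9]
    - [0.74, -0.5, 0.9]
  delta_rot:
    - [0, 0, 0]
    - [0, 0, 0]
    - [0, 0, 0]
    - [0, 0, 0]
    - [0, 0, 0]
    - [0, 0, 0]
    - [0, 0, 0]
    - [0, 0, 0]

```text
time_s: 2.03
position: [0.3616, -0.2806, 0.1071]
eef_rot: [0.98, 0.201, -0.001, -0.001]
force: [1.2, -0.7, 0.3]
width: 0.0298
```

Run:
```python
from h import *
go([.362,-.278,.05],23.4)
im,d=get_image("side");cv2.imwrite("pics/s1.png",cv2.resize(im[150:270,340:500,::-1],(800,600)));W=cloud("side",d)
p=sense()["position"];x=np.linalg.norm(W[...,:2]-p[:2],axis=-1)
k=(x<.05)&(W[...,2]>.04)&(W[...,2]<.2)
print("lowest finger",np.percentile(W[k][:,2],[0,1,3,5]))
im,d=get_image("top");W=cloud("top",d);np.savez("t1.npz",im=im,d=d)
h=cv2.cvtColor(im,cv2.COLOR_RGB2HSV).astype(int)
print("green vis",((h[...,0]>60)&(h[...,0]<95)&(h[...,1]>80))[285:318,412:448].sum())
```

```text
t 2.0333 pos [ 0.3616 -0.2806  0.1071] yaw 23.2 w 0.0298 F [ 1.2 -0.7  0.3] j [-0.76  0.39  2.   -0.    0.75  0.4 ]
dp [ 0.01  -0.014  0.381] rot [-0.003  0.002 -0.006]
lowest finger [0.09479917 0.09872895 0.10102616 0.10349998]
green vis 0
```

View pics/s1.png

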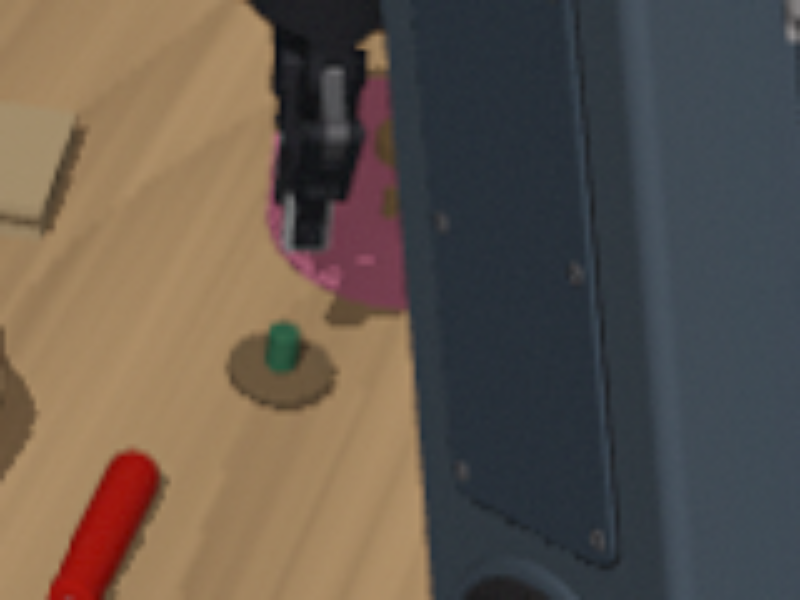

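Call:
servo_tool:
  dp:
    - [0.01, -0.015, 0.2]
    - [0.01, -0.015, 0.4]
    - [0.01, -0.015, 0.48]
    - [0.01, -0.015, 0.54]
    - [0.01, -0.015, 0.54]
    - [0.01, -0.015, 0.54]
  delta_rot:
    - [0, 0, 0]
    - [0, 0, 0]
    - [0, 0, 0]
    - [0, 0, 0]
    - [0, 0, 0]
    - [0, 0, 0]

```text
time_s: 2.63
position: [0.3629, -0.2781, 0.0275]
eef_rot: [0.98, 0.201, 0.001, 0.001]
force: [-0.3, -0.4, 0.4]
width: 0.0299
```

Call:
servo_tool:
  dp:
    - [0, 0, 0]
    - [0, 0, 0]
    - [0, 0, 0]
    - [0, 0, 0]
    - [0, 0, 0]
    - [0, 0, 0]
  delta_rot:
    - [0, 0, 0]
    - [0, 0, 0]
    - [0, 0, 0]
    - [0, 0, 0]
    - [0, 0, 0]
    - [0, 0, 0]
  jaw: -1

```text
time_s: 3.13
position: [0.3631, -0.278, 0.0277]
eef_rot: [0.979, 0.202, 0.001, 0.001]
force: [-1.2, -0.8, 7.6]
width: 0.0148
```

Call:
servo_tool:
  dp:
    - [0, 0, -0.3]
    - [0, 0, -0.6]
    - [0, 0, -0.9]
    - [0, 0, -1]
    - [0, 0, -1]
    - [0, 0, -1]
  delta_rot:
    - [0, 0, 0]
    - [0, 0, 0]
    - [0, 0, 0]
    - [0, 0, 0]
    - [0, 0, 0]
    - [0, 0, 0]

```text
time_s: 3.63
position: [0.3629, -0.2777, 0.1783]
eef_rot: [0.979, 0.202, 0.001, 0.002]
force: [0.1, 0.8, -0.7]
width: 0.0144
```

Run:
```python
from h import *
go([.5,-.1715,.215],23.4)
```

```text
t 3.6333 pos [ 0.3629 -0.2777  0.1783] yaw 23.3 w 0.0144 F [ 0.1  0.8 -0.7] j [-0.76  0.27  1.95  0.    0.92  0.41]
dp [ 1.119 -0.289 -0.244] rot [ 0.008 -0.004 -0.005]
```

Call:
servo_tool:
  dp:
    - [0.3, -0.1, -0.25]
    - [0.6, -0.2, -0.25]
    - [0.9, -0.28, -0.25]
    - [1, -0.28, -0.25]
    - [1, -0.28, -0.25]
    - [1, -0.28, -0.25]
  delta_rot:
    - [0, 0, 0]
    - [0, 0, 0]
    - [0, 0, 0]
    - [0, 0, 0]
    - [0, 0, 0]
    - [0, 0, 0]

```text
time_s: 4.13
position: [0.4841, -0.1781, 0.2126]
eef_rot: [0.979, 0.203, -0.001, -0.001]
force: [-0.7, 0.5, -0.7]
width: 0.0145
```

```bash
cat > lid.py <<'E'
from h import *
np.set_printoptions(precision=4,suppress=True)
s=sense();p=s["position"]
for n in("top","side"):
    im,d=get_image(n);W=cloud(n,d);cv2.imwrite(f"pics/{n}_{s['time_s']:.1f}.png",im[:,:,::-1])
    hsv=cv2.cvtColor(im,cv2.COLOR_RGB2HSV).astype(int)
    dz=W[...,2]-p[2];r=np.hypot(W[...,0]-p[0],W[...,1]-p[1])
    tan=(hsv[...,0]<25)&(hsv[...,2]>60)&(hsv[...,1]>40)
    k=tan&(r<.045)&(dz<-.01)&(dz>-.035);q=W[k]
    if len(q)>3:
        t=q[(q[:,2]-p[2])>-.021]
        print(n,"lid",len(q),len(t),"ext lo",q.min(0),"hi",q.max(0),"mid",(q.min(0)+q.max(0))/2)
        if len(t)>5:
            A=np.c_[t[:,:2]-p[:2],np.ones(len(t))];print("  plane z",np.linalg.lstsq(A,t[:,2]-p[2],rcond=None)[0],"median dz",np.median(t[:,2])-p[2])
        ys,xs=np.where(k);print("  px",xs.min(),xs.max(),ys.min(),ys.max())
    g=(hsv[...,0]>60)&(hsv[...,0]<95)&(hsv[...,1]>80)&(r<.04)
    print("  green",g.sum(),W[g].mean(0) if g.sum() else "")
E
python3 lid.py; python3 -c "
from h import *
go([.535,-.1445,.212],23.4)"
```

```text
green 0 
side lid 193 181 ext lo [ 0.4564 -0.2059  0.1858] hi [ 0.5084 -0.1473  0.2017] mid [ 0.4824 -0.1766  0.1938]
  plane z [ 0.0116  0.0198 -0.0165] median dz -0.016234100148550118
  px 326 349 166 179
  green 0 
t 4.2333 pos [ 0.4827 -0.1794  0.2128] yaw 23.3 w 0.0149 F [-0.5 -0.6  0.5] j [-0.45  0.32  1.77 -0.    1.05  0.72]
dp [ 0.412 -0.076  0.005] rot [-0.003  0.003 -0.005]
```

Call:
servo_tool:
  dp:
    - [0.2, -0.03, 0]
    - [0.415, -0.07, 0]
    - [0.415, -0.07, 0.1]
    - [0.415, -0.07, 0.2]
    - [0.415, -0.07, 0.2]
    - [0.415, -0.07, 0.2]
  delta_rot:
    - [0, 0, 0]
    - [0, 0, 0]
    - [0, 0, 0]
    - [0, 0, 0]
    - [0, 0, 0]
    - [0, 0, 0]

```text
time_s: 4.73
position: [0.5355, -0.1459, 0.1833]
eef_rot: [0.98, 0.201, -0.001, -0.001]
force: [-1.4, -0.4, 0.4]
width: 0.0147
```

```bash
cat > fit.py <<'E'
from h import *
from scipy.optimize import minimize
np.set_printoptions(precision=4,suppress=True)
def plane(n,px,z):
    c=camera_info(n);p=cv2.undistortPoints(px.reshape(-1,1,2).astype(float),c["intrinsics"],c["D"]).reshape(-1,2)
    v=np.c_[p[:,0],-p[:,1],-np.ones(len(p))]@c["pose"][:3,:3].T;o=c["pose"][:3,3]
    return (o+v*((z-o[2])/v[:,2])[:,None])[:,:2]
def disc(n,im,W,c0,z,R,tol=.0035):
    h=cv2.cvtColor(im,cv2.COLOR_RGB2HSV).astype(int)
    k=(abs(W[...,2]-z)<tol)&(np.hypot(W[...,0]-c0[0],W[...,1]-c0[1])<R+.012)&(h[...,1]>40)&(h[...,2]>60)&(h[...,0]<25)
    ys,xs=np.where(k);q=plane(n,np.c_[xs,ys],z);hull=cv2.convexHull(q.astype(np.float32))[:,0]
    f=lambda c:np.sum(np.minimum(abs(np.hypot(*(hull-c).T)-R+.0005),.004)**2)
    r=min((minimize(f,q.mean(0)+np.array(o),method="Nelder-Mead",options=dict(xatol=1e-5,fatol=1e-12)) for o in((0,0),(.006,0),(-.006,0),(0,.006),(0,-.006))),key=lambda r:r.fun)
    print(n,"z%.4f"%z,len(q),"centre",r.x,"rms mm",1e3*np.sqrt(r.fun/len(hull)),len(hull),"mid",(q.min(0)+q.max(0))/2)
    return k
E
python3 lid.py
python3 - <<'E'
from fit import *
p=sense()["position"];print(p)
ims=[get_image("side") for _ in range(3)];im=ims[0][0];W=cloud("side",np.median([i[1] for i in ims],0))
disc("side",im,W,p,p[2]-.0165,.0265)
disc("side",im,W,[.535,-.1445],.13,.029)
for n in("top","side"):
    z=np.load(n+"0.npz");disc(n,z["im"],cloud(n,z["d"]),[.535,-.1445],.13,.029);disc(n,z["im"],cloud(n,z["d"]),[.362,-.278],.011,.0265)
cv2.imwrite("pics/s3.png",cv2.resize(im[130:250,230:390,::-1],(800,600),interpolation=cv2.INTER_CUBIC))
E
```

```text
green 0 
side lid 198 190 ext lo [ 0.5096 -0.1731  0.1535] hi [ 0.5619 -0.1183  0.1722] mid [ 0.5358 -0.1457  0.1628]
  plane z [ 0.0118 -0.0144 -0.0154] median dz -0.015620362227331208
  px 299 321 178 192
  green 1 [ 0.5075 -0.1594  0.3467]
[ 0.5364 -0.146   0.1846]
side z0.1681 180 centre [ 0.5355 -0.1442] rms mm 0.953034160172564 28 mid [ 0.5359 -0.1439]
side z0.1300 147 centre [ 0.5346 -0.1422] rms mm 1.8032320570145894 15 mid [ 0.5349 -0.1417]
top z0.1300 209 centre [ 0.5352 -0.1446] rms mm 0.5512767146273952 34 mid [ 0.5354 -0.1449]
top z0.0110 315 centre [ 0.362  -0.2779] rms mm 0.7869994813208698 34 mid [ 0.3625 -0.2787]
side z0.1300 170 centre [ 0.535  -0.1432] rms mm 1.4982383079145936 27 mid [ 0.5353 -0.143 ]
side z0.0110 171 centre [ 0.3627 -0.2781] rms mm 1.5628058998261956 16 mid [ 0.3665 -0.2781]
```

View pics/s3.png

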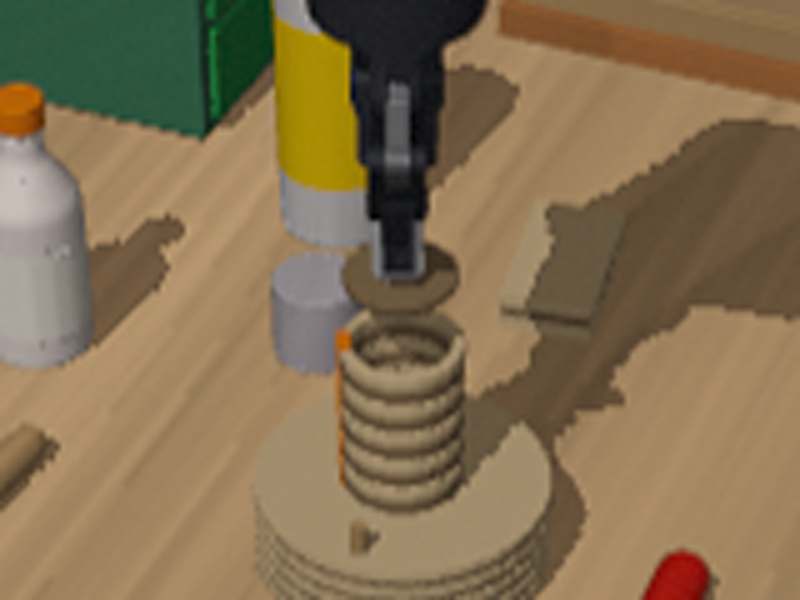

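Call:
servo_tool:
  dp:
    - [0, -0.006, 0.04]
    - [0, -0.006, 0.08]
    - [0, -0.006, 0.12]
    - [0, -0.006, 0.15]
    - [0, -0.006, 0.18]
    - [0, -0.006, 0.2]
    - [0, -0.006, 0.2]
    - [0, -0.006, 0.2]
  delta_rot:
    - [0, 0, 0]
    - [0, 0, 0]
    - [0, 0, 0]
    - [0, 0, 0]
    - [0, 0, 0]
    - [0, 0, 0]
    - [0, 0, 0]
    - [0, 0, 0]

```text
time_s: 5.65
position: [0.5363, -0.1443, 0.1537]
eef_rot: [0.979, 0.202, -0.0, -0.0]
force: [0.4, -0.1, 0.2]
width: 0.0144
```

Run:
```python
from fit import *
go([.5358,-.145,.151],23.4)
p=sense()["position"]
im,d=get_image("side");W=cloud("side",d)
disc("side",im,W,p,p[2]-.0165,.0265)
```

```text
t 5.65 pos [ 0.5363 -0.1443  0.1537] yaw 23.3 w 0.0144 F [ 0.4 -0.1  0.2] j [-0.35  0.47  1.72 -0.    0.96  0.82]
dp [-0.005  0.003  0.018] rot [-0.     0.    -0.005]
side z0.1372 191 centre [ 0.5343 -0.143 ] rms mm 2.1796674777782856 12 mid [ 0.5345 -0.1411]
```

Call:
servo_tool:
  dp:
    - [0, 0, 0.005]
    - [0, 0, 0.01]
    - [0, 0, 0.015]
    - [0, 0, 0.015]
    - [0, 0, 0.015]
  delta_rot:
    - [0, 0, 0]
    - [0, 0, 0]
    - [0, 0, 0]
    - [0, 0, 0]
    - [0, 0, 0]

```text
time_s: 6.12
position: [0.5365, -0.1444, 0.1518]
eef_rot: [0.979, 0.202, 0.0, 0.0]
force: [-1.6, 0.5, 2.8]
width: 0.0142
```

Call:
servo_tool:
  dp:
    - [0, 0, 0]
    - [0, 0, 0]
    - [0, 0, 0]
    - [0, 0, 0]
    - [0, 0, 0]
  delta_rot:
    - [0, 0, 0]
    - [0, 0, 0]
    - [0, 0, 0]
    - [0, 0, 0]
    - [0, 0, 0]
  jaw: -0.4

```text
time_s: 6.53
position: [0.5363, -0.1444, 0.1515]
eef_rot: [0.979, 0.202, -0.0, -0.0]
force: [0.5, 0.5, -0.5]
width: 0.0255
```

Call:
servo_tool:
  dp:
    - [0, 0, -0.1]
    - [0, 0, -0.25]
    - [0, 0, -0.45]
    - [0, 0, -0.6]
    - [0, 0, -0.6]
    - [0, 0, -0.6]
  delta_rot:
    - [0, 0, 0]
    - [0, 0, 0]
    - [0, 0, 0]
    - [0, 0, 0]
    - [0, 0, 0]
    - [0, 0, 0]

```text
time_s: 7.03
position: [0.5367, -0.1445, 0.2425]
eef_rot: [0.979, 0.202, 0.001, 0.001]
force: [-0.1, -0.0, -0.2]
width: 0.0256
```

Run:
```python
from fit import *
go([.5358,-.145,.12],23.4)
ims=[get_image("side") for _ in range(3)];im=ims[0][0];W=cloud("side",np.median([i[1] for i in ims],0))
c=np.array([.535,-.1445])
disc("side",im,W,c,.135,.0265)
h=cv2.cvtColor(im,cv2.COLOR_RGB2HSV).astype(int)
rr=np.hypot(W[...,0]-c[0],W[...,1]-c[1])
g=(h[...,0]>60)&(h[...,0]<95)&(h[...,1]>80)&(rr<.03);q=W[g];print("knob",len(q),q.mean(0),(q.min(0)+q.max(0))/2,q[:,2].max())
k=(rr<.024)&(W[...,2]>.12)&(W[...,2]<.15)&~g&(h[...,2]>50);q=W[k];print("disc plane",len(q),np.linalg.lstsq(np.c_[q[:,:2]-c,np.ones(len(q))],q[:,2],rcond=None)[0],np.median(q[:,2]))
cv2.imwrite("pics/s4.png",cv2.resize(im[130:250,230:390,::-1],(800,600),interpolation=cv2.INTER_CUBIC))
```

```text
t 7.0333 pos [ 0.5367 -0.1445  0.2425] yaw 23.3 w 0.0256 F [-0.1 -0.  -0.2] j [-0.35  0.36  1.64 -0.    1.14  0.82]
dp [-0.008 -0.     0.817] rot [ 0.003 -0.003 -0.005]
side z0.1350 229 centre [ 0.5364 -0.1432] rms mm 2.63360295589621 17 mid [ 0.5339 -0.1424]
knob 60 [ 0.5341 -0.14    0.1499] [ 0.5348 -0.1425  0.1475] 0.1596345847655678
disc plane 177 [ 0.0301 -0.0202  0.136 ] 0.1356972231643494
```

View pics/s4.png

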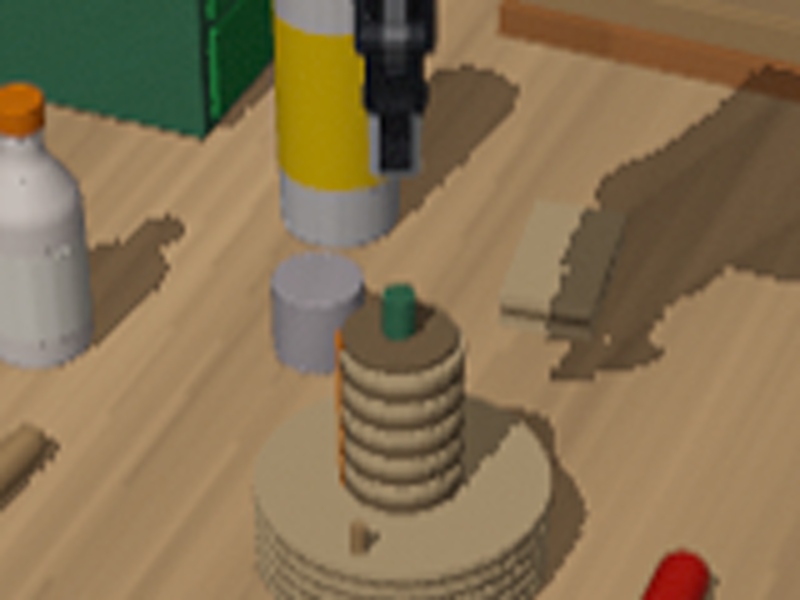

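Call:
servo_tool:
  dp:
    - [-0.008, 0, 0]
    - [-0.008, 0, 0]
    - [-0.008, 0, 0.1]
    - [-0.008, 0, 0.2]
    - [-0.008, 0, 0.2]
  delta_rot:
    - [0, 0, 0]
    - [0, 0, 0]
    - [0, 0, 0]
    - [0, 0, 0]
    - [0, 0, 0]
  jaw: 1

```text
time_s: 7.6
position: [0.5339, -0.1444, 0.2087]
eef_rot: [0.979, 0.201, -0.002, -0.001]
force: [-0.3, 0.7, -1.0]
width: 0.0836
```

Call:
servo_tool:
  dp:
    - [0, 0, 0.15]
    - [0, 0, 0.3]
    - [0, 0, 0.45]
    - [0, 0, 0.6]
    - [0, 0, 0.7]
    - [0, 0, 0.73]
    - [0, 0, 0.73]
    - [0, 0, 0.73]
  delta_rot:
    - [0, 0, 0]
    - [0, 0, 0]
    - [0, 0, 0]
    - [0, 0, 0]
    - [0, 0, 0]
    - [0, 0, 0]
    - [0, 0, 0]
    - [0, 0, 0]

```text
time_s: 8.27
position: [0.5357, -0.145, 0.1029]
eef_rot: [0.979, 0.202, 0.0, 0.0]
force: [-0.3, 0.3, 0.7]
width: 0.0852
```

```bash
python3 -c "
from h import *
go([.5352,-.1445,.102],23.4)"
```

```text
t 8.2667 pos [ 0.5357 -0.145   0.1029] yaw 23.3 w 0.0852 F [-0.3  0.3  0.7] j [-0.35  0.54  1.75 -0.    0.85  0.82]
dp [-0.002 -0.004  0.006] rot [ 0.001 -0.001 -0.005]
```

Call:
servo_tool:
  dp:
    - [0, 0, 0]
    - [0, 0, 0]
    - [0, 0, 0]
    - [0, 0, 0]
    - [0, 0, 0]
    - [0, 0, 0]
    - [0, 0, 0]
    - [0, 0, 0]
  delta_rot:
    - [0, 0, 0]
    - [0, 0, 0]
    - [0, 0, 0]
    - [0, 0, 0]
    - [0, 0, 0]
    - [0, 0, 0]
    - [0, 0, 0]
    - [0, 0, 0]
  jaw: -1
  force: 40

```text
time_s: 8.93
position: [0.5357, -0.145, 0.1035]
eef_rot: [0.979, 0.201, 0.001, 0.0]
force: [-2.5, 1.1, 8.2]
width: 0.058
```

Call:
servo_tool:
  dp:
    - [0, 0, -0.04]
    - [0, 0, -0.1]
    - [0, 0, -0.2]
    - [0, 0, -0.3]
    - [0, 0, -0.4]
    - [0, 0, -0.5]
    - [0, 0, -0.6]
    - [0, 0, -0.7]
    - [0, 0, -0.75]
    - [0, 0, -0.75]
  delta_rot:
    - [0, 0, 0]
    - [0, 0, 0]
    - [0, 0, 0]
    - [0, 0, 0]
    - [0, 0, 0]
    - [0, 0, 0]
    - [0, 0, 0]
    - [0, 0, 0]
    - [0, 0, 0]
    - [0, 0, 0]

```text
time_s: 9.77
position: [0.5359, -0.145, 0.2167]
eef_rot: [0.979, 0.202, 0.001, 0.001]
force: [0.1, -0.0, -0.9]
width: 0.058
```

Run:
```python
from fit import *
go([.5275,.188,.215],23.3+77)
for n in("side","top"):
    im,d=get_image(n);W=cloud(n,d);cv2.imwrite(f"pics/{n}5.png",im[:,:,::-1])
    c=sense()["position"];rr=np.hypot(W[...,0]-c[0],W[...,1]-c[1]);h=cv2.cvtColor(im,cv2.COLOR_RGB2HSV).astype(int)
    k=(rr<.033)&(h[...,0]<14)&(h[...,1]>110)&(W[...,2]>.1);q=W[k]
    if len(q):print(n,"stripe",len(q),q.mean(0),q.min(0),q.max(0),np.degrees(np.arctan2(*(q.mean(0)-c)[1::-1])))
    k=(rr<.05)&(W[...,2]>.1)&(W[...,2]<.3)&(h[...,0]<25)&(h[...,1]>40)&(h[...,2]>60);q=W[k]
    if len(q):print(n,"tan",len(q),q.min(0),q.max(0))
```

```text
t 9.7667 pos [ 0.5359 -0.145   0.2167] yaw 23.3 w 0.058 F [ 0.1 -0.  -0.9] j [-0.35  0.39  1.67 -0.    1.08  0.82]
dp [ 0.825 -2.062  0.009] rot [ 0.007 -0.001 -2.689]
side stripe 7 [ 0.5533 -0.132   0.2306] [ 0.5191 -0.1406  0.1641] [ 0.5605 -0.1267  0.2487] 35.6604532788811
side tan 724 [ 0.5058 -0.1673  0.1602] [ 0.5655 -0.1045  0.2977]
```

Call:
servo_tool:
  dp:
    - [0, 0, 0]
    - [0, 0, 0]
    - [0, 0, 0]
    - [0, 0, 0]
    - [0, 0, 0]
    - [0, 0, 0]
    - [0, 0, 0]
    - [0, 0, 0]
  delta_rot:
    - [0, 0, -0.08]
    - [0, 0, -0.2]
    - [0, 0, -0.35]
    - [0, 0, -0.5]
    - [0, 0, -0.65]
    - [0, 0, -0.8]
    - [0, 0, -0.9]
    - [0, 0, -0.9]

```text
time_s: 10.53
position: [0.5348, -0.1447, 0.2135]
eef_rot: [0.909, 0.416, -0.001, -0.001]
force: [0.7, 0.2, -1.2]
width: 0.058
```

Call:
servo_tool:
  dp:
    - [0, 0, 0]
    - [0, 0, 0]
    - [0, 0, 0]
    - [0, 0, 0]
    - [0, 0, 0]
    - [0, 0, 0]
    - [0, 0, 0]
    - [0, 0, 0]
  delta_rot:
    - [0, 0, -0.08]
    - [0, 0, -0.2]
    - [0, 0, -0.35]
    - [0, 0, -0.5]
    - [0, 0, -0.65]
    - [0, 0, -0.8]
    - [0, 0, -0.9]
    - [0, 0, -0.9]

```text
time_s: 11.2
position: [0.5349, -0.1447, 0.2138]
eef_rot: [0.794, 0.608, -0.0, -0.0]
force: [0.4, -0.0, -1.7]
width: 0.058
```

Call:
servo_tool:
  dp:
    - [0, 0, 0]
    - [0, 0, 0]
    - [0, 0, 0]
    - [0, 0, 0]
    - [0, 0, 0]
    - [0, 0, 0]
    - [0, 0, 0]
    - [0, 0, 0]
  delta_rot:
    - [0, 0, -0.08]
    - [0, 0, -0.2]
    - [0, 0, -0.35]
    - [0, 0, -0.5]
    - [0, 0, -0.65]
    - [0, 0, -0.8]
    - [0, 0, -0.89]
    - [0, 0, -0.89]

```text
time_s: 11.87
position: [0.535, -0.1448, 0.2141]
eef_rot: [0.641, 0.767, -0.0, -0.0]
force: [0.3, 0.4, -0.8]
width: 0.058
```

```bash
python3 -c "
from h import *
go([.5275,.188,.215],100.3)"
```

```text
t 11.8667 pos [ 0.535  -0.1448  0.2141] yaw 100.3 w 0.058 F [ 0.3  0.4 -0.8] j [-0.35  0.39  1.67  0.    1.08 -0.53]
dp [ 2.192  0.346 -0.006] rot [-0.001 -0.001 -0.002]
```

Call:
servo_tool:
  dp:
    - [0.05, 0.01, 0]
    - [0.15, 0.025, 0]
    - [0.29, 0.045, 0]
    - [0.43, 0.07, 0]
    - [0.57, 0.09, 0]
    - [0.72, 0.115, 0]
    - [0.87, 0.137, 0]
    - [1, 0.158, 0]
    - [1, 0.158, 0]
  delta_rot:
    - [0, 0, 0]
    - [0, 0, 0]
    - [0, 0, 0]
    - [0, 0, 0]
    - [0, 0, 0]
    - [0, 0, 0]
    - [0, 0, 0]
    - [0, 0, 0]
    - [0, 0, 0]

```text
time_s: 12.62
position: [0.5312, 0.0102, 0.2144]
eef_rot: [0.641, 0.768, 0.0, -0.0]
force: [-0.2, 0.3, -0.5]
width: 0.0583
```

Call:
servo_tool:
  dp:
    - [0.05, 0.01, 0]
    - [0.15, 0.025, 0]
    - [0.29, 0.045, 0]
    - [0.43, 0.07, 0]
    - [0.57, 0.09, 0]
    - [0.7, 0.11, 0]
    - [0.8, 0.125, 0]
    - [0.8, 0.125, 0]
  delta_rot:
    - [0, 0, 0]
    - [0, 0, 0]
    - [0, 0, 0]
    - [0, 0, 0]
    - [0, 0, 0]
    - [0, 0, 0]
    - [0, 0, 0]
    - [0, 0, 0]

```text
time_s: 13.28
position: [0.5284, 0.1303, 0.2144]
eef_rot: [0.641, 0.768, 0.0, -0.0]
force: [-0.2, -1.2, -2.0]
width: 0.0582
```

Run:
```python
from fit import *
go([.5275,.188,.2153],100.3)
for n in("side","top"):
    im,d=get_image(n);W=cloud(n,d);np.savez(n+"6.npz",im=im,d=d)
    c=sense()["position"];rr=np.hypot(W[...,0]-c[0],W[...,1]-c[1]);h=cv2.cvtColor(im,cv2.COLOR_RGB2HSV).astype(int)
    k=(rr<.036)&(h[...,0]<14)&(h[...,1]>120)&(W[...,2]>.1);q=W[k]
    if len(q):print(n,"stripe",len(q),q.mean(0),q.min(0),q.max(0),np.degrees(np.arctan2(*(q.mean(0)-c)[1::-1])))
    k=(rr<.05)&(W[...,2]>.1)&(W[...,2]<.3)&(h[...,0]<25)&(h[...,1]>40)&(h[...,2]>60);q=W[k]
    if len(q):print(n,"tan",len(q),q.min(0),q.max(0))
    if n=="side":cv2.imwrite("pics/s6.png",cv2.resize(im[200:380,140:380,::-1],(800,600),interpolation=cv2.INTER_CUBIC))
```

```text
t 13.2833 pos [0.5284 0.1303 0.2144] yaw 100.3 w 0.0582 F [-0.2 -1.2 -2. ] j [ 0.16  0.37  1.7   0.    1.07 -0.02]
dp [ 0.379  0.063 -0.006] rot [-0.    -0.001 -0.   ]
side stripe 9 [0.5217 0.1566 0.2293] [0.5163 0.1534 0.164 ] [0.5304 0.159  0.2434] 103.91183550722158
side tan 1267 [0.483  0.1088 0.1592] [0.5758 0.1615 0.2955]
```

View pics/s6.png

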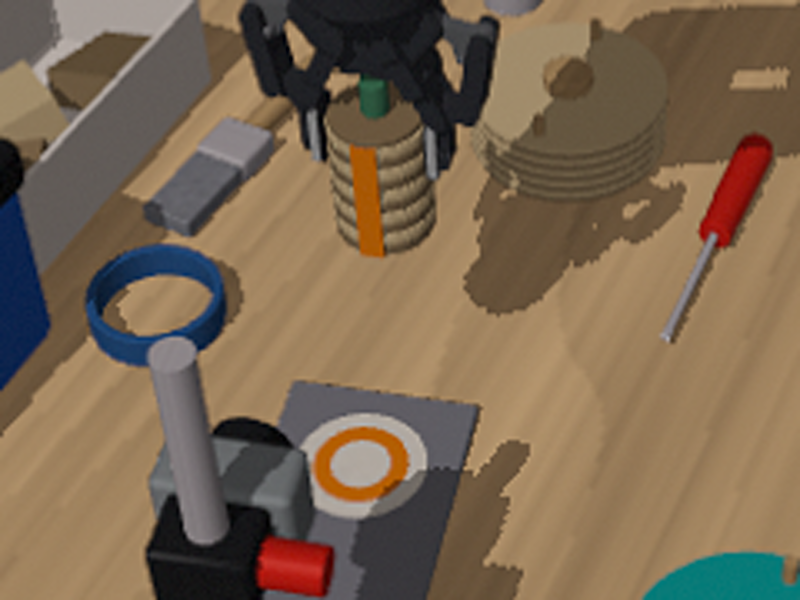

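Call:
servo_tool:
  dp:
    - [0.05, 0.01, -0.005]
    - [0.13, 0.02, -0.005]
    - [0.21, 0.035, -0.006]
    - [0.29, 0.048, -0.006]
    - [0.35, 0.058, -0.006]
    - [0.38, 0.063, -0.006]
    - [0.38, 0.063, -0.006]
    - [0.38, 0.063, -0.006]
    - [0.38, 0.063, -0.006]
    - [0.38, 0.063, -0.006]
  delta_rot:
    - [0, 0, 0]
    - [0, 0, 0]
    - [0, 0, 0]
    - [0, 0, 0]
    - [0, 0, 0]
    - [0, 0, 0]
    - [0, 0, 0]
    - [0, 0, 0]
    - [0, 0, 0]
    - [0, 0, 0]

```text
time_s: 14.22
position: [0.5278, 0.1858, 0.2154]
eef_rot: [0.641, 0.768, -0.0, 0.0]
force: [-0.9, -0.2, -1.5]
width: 0.0577
```

Run:
```python
from fit import *
go([.5275,.188,.2153],100.3)
im,d=get_image("side");W=cloud("side",d)
c=np.array([.5275,.188]);rr=np.hypot(W[...,0]-c[0],W[...,1]-c[1]);h=cv2.cvtColor(im,cv2.COLOR_RGB2HSV).astype(int)
k=(rr<.036)&(h[...,0]<18)&(h[...,1]>190)&(h[...,2]>90)&(W[...,2]>.1);q=W[k]
if len(q):print("stripe",len(q),q.mean(0),q.min(0)[2],q.max(0)[2],np.degrees(np.arctan2(*(np.median(q,0)[:2]-c)[::-1])))
g=(h[...,0]>60)&(h[...,0]<95)&(h[...,1]>80)&(rr<.03)&(W[...,2]>.2);print("knob",g.sum(),W[g].mean(0),W[g][:,2].max())
k=(rr<.04)&(W[...,2]>.13)&(W[...,2]<.26)&(h[...,0]<25)&(h[...,1]>40);q=W[k];print("jar",np.percentile(q,[1,50,99],axis=0))
k=(rr<.025)&(abs(W[...,2]-.247)<.006)&(h[...,0]<25)&(h[...,1]>40);q=W[k]
print("disc",len(q),np.linalg.lstsq(np.c_[q[:,:2]-c,np.ones(len(q))],q[:,2],rcond=None)[0])
disc("side",im,W,c,.247,.0265)
k=landmark_of("side","stripe");print([(x["centre"],x["p"]) for x in k[:1]])
cv2.imwrite("pics/s7.png",cv2.resize(im[200:380,140:380,::-1],(800,600),interpolation=cv2.INTER_CUBIC))
```

```text
t 14.2167 pos [0.5278 0.1858 0.2154] yaw 100.3 w 0.0577 F [-0.9 -0.2 -1.5] j [ 0.26  0.4   1.66 -0.    1.09  0.08]
dp [0.015 0.001 0.001] rot [-0.  0. -0.]
stripe 244 [0.5229 0.2133 0.2049] 0.161813225961852 0.2451055630702328 100.30459535054402
knob 98 [0.5261 0.1916 0.2618] 0.27170742439255435
jar [[0.5004 0.1745 0.1637]
 [0.5179 0.2049 0.2195]
 [0.5555 0.2155 0.2498]]
disc 319 [ 0.0247 -0.0269  0.2475]
side z0.2470 349 centre [0.5261 0.1935] rms mm 2.7276460136192955 14 mid [0.5294 0.1919]
[([279.7, 233.0], 0.61)]
```

View pics/s7.png

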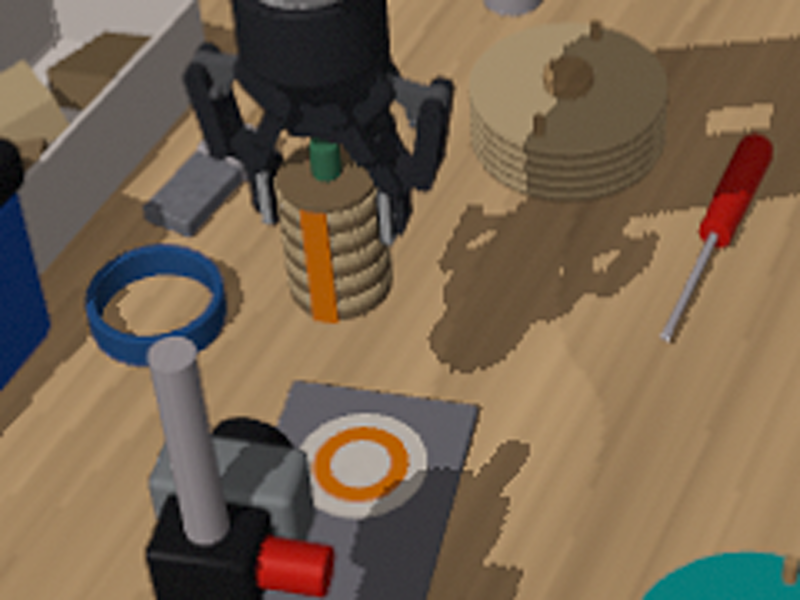

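Call:
servo_tool:
  dp:
    - [0.01, 0, 0]
    - [0.01, 0, 0]
    - [0.01, 0, 0]
    - [0.01, 0, 0]
    - [0.01, 0, 0]
    - [0.01, 0, 0]
    - [0.01, 0, 0]
    - [0.01, 0, 0]
  delta_rot:
    - [0, 0, 0]
    - [0, 0, 0]
    - [0, 0, 0]
    - [0, 0, 0]
    - [0, 0, 0]
    - [0, 0, 0]
    - [0, 0, 0]
    - [0, 0, 0]

```text
time_s: 14.98
position: [0.5275, 0.1877, 0.2155]
eef_rot: [0.641, 0.768, 0.0, 0.0]
force: [-0.2, 0.3, -1.9]
width: 0.058
```

```bash
python3 -c "
from h import *
go([.5275,.188,.2153],100.3);print(abs(sense()['joint_vel']).max());print(job_done())"
```

```text
t 14.9833 pos [0.5275 0.1877 0.2155] yaw 100.3 w 0.058 F [-0.2  0.3 -1.9] j [ 0.26  0.4   1.65 -0.    1.09  0.08]
dp [0.002 0.001 0.001] rot [0. 0. 0.]
0.0018572403435478638
the job is handed in; nothing more can be done
None
```

I put the lid on the jar and let go of it, then lifted the jar off the block and turned it about 77°. I handed the job in at 15.0 s with the jar held still in front of the lens; no verdict is reported.

- **Lid on the block:** after release the disc top measured 0.1357 m, against 0.135 m expected. It was level to about 0.036 rad, which is near the noise of the depth picture.
- **Final pose:** the gripper was within 1 mm of the pose I worked out for the viewing point, with the lens height measured at 0.202 m. The stripe faced about 100°, against about 103° to the lens. The jar was gripped at 58 mm, the arm was at rest, and the lid was still seated and level (disc top about 0.2475 m, about 0.037 rad).
- **Checks that disagreed:** the circle fit to the lid in the last side picture came out about 6 mm from the gripper centre, but its own error was 2.7 mm and part of the lid was hidden. I trusted the side picture, where the lid looked seated. The top camera found neither the lid nor the stripe once the gripper was over them, so both rest on the side view.
- **Other things on the table:** I did not measure them again. The tape, brush, screwdriver and camera looked in place in the last picture.

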